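Refill the jar of box feet

ROBOT

A 6-joint arm with a two-finger parallel gripper is mounted at the origin on the work surface. World frame = base frame: x ahead of the robot, y to its left, z up, the work surface at z = 0. Lengths are in m, angles in rad, forces in N, time in s.
With the tool pointing down it reaches from about 0.325 to 0.9 m from the base axis. Payload 6.1 kg.
Tool frame: the origin (TCP) lies on the centre line of the jaws, within the pads' length; the fingertips stand 8 mm ahead of it and the grasp point (between the pads) lies 11 mm behind it; z points along the fingers, y is the direction in which the jaws open and shut (so a half turn about z gives the same grasp; the last joint's range is limited). The gripper opens to 85 mm and grips with 20 to 120 N. Pads are 22 mm wide; open, the fingers measure 114 mm over their backs; the gripper's body (76 mm by 85 mm) begins 54 mm behind the grasp point. The pads swing forward as they close: fully open they stand 13 mm farther back than shut.
Start: joints at [1.083, 0.22, 1.526, -0, 1.395, -0.126], TCP at [0.221, 0.585, 0.239] pointing down, gripper open.
Joint ranges: [-2.98, 2.98], [-0.91, 2.08], [0.09, 2.57], [-1.24, 4.39], [0.2, 2.65], [-2.68, 2.68]. Speed limits (rad/s): [2.57, 2.57, 3.01, 3.14, 3.14, 3.14].

INTERFACE

Orientations are given as a rotation vector (axis times angle).
In Python, from cell import bot gives the robot as it stands. Calls block until the motion is done:
- bot.reach(position, orientation): joint-space move of the TCP to a pose.
- bot.line_to(position, rotation=None, velocity=0.15): straight line of the TCP; rotation=None keeps the orientation; velocity is the mean speed in m/s.
- bot.movej(angles): joint-space move.
- bot.set_gripper(opening, strength=None): finger opening in m; strength is the grip in N (None keeps the last); returns when the fingers have stopped.
- bot.dwell(seconds).
- bot.solve_ik(position, orientation): joint angles nearest the present ones, or None.
- bot.get_state(): the state.
- bot.snapshot(name): name is "scene" or "top"; returns a dict with "color" (384x512x3 uint8, blue, green, red), "fx", "fy", "cx", "cy" (pixels), "k1" (the pictures are not rectified: a ray, as slopes to the right and down, at radius r is drawn at 1 + k1 r^2 times it, then the intrinsics apply), "R" (3x3) and "t" (3): a world point X has camera coordinates R X + t. Camera axes: x right, y down, z forward; pixel columns grow to the right and rows downward; lengths in m; the calibration is good to about 2 mm. A picture is of the moment at which its call begins. There is no depth.
A pose or a line that the arm cannot do raises bot.IKError and nothing moves.
- bot.finish_job(): hands the job in, once; it reports no verdict.
The state is a dict: "time": time; "joint_pos": joint angles; "qvel": joint speeds; "effort": joint torques, N m; "tcp_pos": TCP position; "ee_rot": TCP orientation; "ft_force": force on the tool from outside, world axes, zero at the start; "moment": the same for the moment, N m; "width": finger opening in m.
Only numpy, scipy, OpenCV 4.12 (cv2) and the standard library are available. Lean on these libraries where they do the work, as an engineer would, in place of code of your own. Each camera call takes 0.05 s, during which the arm holds its last target. There are 200 camera calls.

TASK

Pull the scoop of wooden box feet right out from under the veneer rack and let go of it, standing flat on the bench. Then take it by the upright fin at its back, lift it and tip all five feet through the funnel into the jar. Finally set the empty scoop down flat on the bench; leave the funnel sitting on the jar, do not push the jar away or upset it, spill no feet, and leave the other things where they are.

Things in the scene. Friction and masses are not known exactly. Their poses are not given: they have to be found in the camera images.
- scoop: wooden pouring scoop 140 x 62 mm, walls 38 mm high, 4 thick, floor 5 thick, about 0.2 kg plus the feet. Origin: centre of its underside, z up; open pouring front at -x (ramp rising to 7 mm), rear wall (12 mm thick) with the fin grip at +x. Starts flat, rear and fin under the rack, 85 to 95 mm of its front sticking out, which can be taken across its 62 mm width
- scoop_grip (a point): middle of the scoop's dark fin grip, the place to hold it for pouring: the fin is 12 mm thick along the scoop's x, 40 mm wide along its y, and stands from 38 to 82 mm above the scoop's underside, at the rear end; this point is 64 mm behind (+x of) the scoop's origin and 62 mm up; axes as the scoop
- scoop_lip (a point): middle of the scoop's open front edge, over which the feet slide out: 70 mm in front (-x) of the scoop's origin, 8 mm up. The feet slide out when the front is tipped down by some 25 to 45 degrees; all are out after a second or two at about 55 degrees
- rack: low plywood veneer rack, fixed to the bench, 140 mm deep (x), 180 wide (y), open at its front (-x); inside 156 mm wide, roof underside 92 mm and roof top 104 mm above the bench, with sheets of veneer on it up to 120 mm. Origin: centre of its footprint at bench level; +x points to its back
- jar: open glass jar, 74 mm outer diameter, 66 mm inner, 110 mm high, floor 6 mm thick, 0.55 kg, loose; origin at the centre of its underside, z up
- funnel: round aluminium funnel set loosely on the jar's mouth: spout 60 mm outside and 54 mm inside, reaching 22 mm down into the jar; flange resting on the rim; cone opening to 136 mm at the top. Origin: centre of the spout's lower end, z up
- funnel_mouth (a point): centre of the funnel's top opening (136 mm across), 78 mm above the funnel's origin, 166 mm above the bench
- glue_tub: white lidded tub, 90 mm diameter, 100 mm high; origin under its centre; leave alone
- puzzle_box: inlaid wooden box 120 x 85 x 60 mm; origin under its centre; leave alone
- wood_block: inlaid wooden block 70 x 130 x 50 mm; origin under its centre; leave alone
- brush: glue brush lying on the bench; leave alone
- spatula: spatula lying on the bench; leave alone
- sanding_pad: dark sanding pad 90 x 70 x 18 mm; leave alone
- foot0: one of five turned hardwood box feet with a brass insert: barrel-shaped, 20 mm in diameter (15 at the ends), 18 mm high, about 10 g; origin at the centre of one flat end, z along its axis. Starts standing in the scoop
- foot1: one of five turned hardwood box feet with a brass insert: barrel-shaped, 20 mm in diameter (15 at the ends), 18 mm high, about 10 g; origin at the centre of one flat end, z along its axis. Starts standing in the scoop
- foot2: one of five turned hardwood box feet with a brass insert: barrel-shaped, 20 mm in diameter (15 at the ends), 18 mm high, about 10 g; origin at the centre of one flat end, z along its axis. Starts standing in the scoop
- foot3: one of five turned hardwood box feet with a brass insert: barrel-shaped, 20 mm in diameter (15 at the ends), 18 mm high, about 10 g; origin at the centre of one flat end, z along its axis. Starts standing in the scoop
- foot4: one of five turned hardwood box feet with a brass insert: barrel-shaped, 20 mm in diameter (15 at the ends), 18 mm high, about 10 g; origin at the centre of one flat end, z along its axis. Starts standing in the scoop
Not all that is in view belongs to the job. Leave any purple or yellow look-alike of the funnel alone. What is shaped like the scoop but pink is not meant.

How it is judged:
On the way, in this order (a step that is already met when the one before it is completed fails the run):
1. the scoop stands flat on the bench, its fin clear of the rack (fin at least 115 mm from the rack's centre), and is let go (horizontal distance between scoop_grip and rack above 0.115 m and height (world z) of scoop below 0.006 m and angle between scoop's own z axis and vertical below 0.08 rad and contact force between scoop and the fingers below 0.1 N), for 0.2 s.
2. the scoop is lifted more than 40 mm, held by its fin (contact force between scoop and the fingers above 1 N and distance between the grasp point and scoop_grip below 0.035 m and height (world z) of scoop above 0.04 m), for 0.1 s.
3. held by its fin, the scoop is tipped by more than 0.4 rad with its lip over the funnel (contact force between scoop and the fingers above 1 N and distance between the grasp point and scoop_grip below 0.035 m and angle between scoop's own z axis and vertical above 0.4 rad and horizontal distance between scoop_lip and funnel_mouth below 0.075 m and height (world z) of scoop_lip above 0.12 m), for 0.1 s.
At the end, for the whole second after the job is handed in: All five feet lie at rest inside the jar (origin within 33 mm of its axis and below its rim); the jar stands upright (within 0.1 rad) with the funnel still seated on it (within 12 mm, tilted less than 0.15 rad); the scoop rests flat on the bench (within 6 mm and 0.08 rad) (horizontal distance between each of foot0, foot1, foot2, foot3, foot4 and jar below 0.033 m and z of each of foot0, foot1, foot2, foot3, foot4 in the frame of jar below 0.104 m and linear speed of each of foot0, foot1, foot2, foot3, foot4 below 0.03 m/s and angle between jar's own z axis and vertical below 0.1 rad and angle between funnel's own z axis and vertical below 0.15 rad and horizontal distance between funnel and jar below 0.012 m and z of funnel in the frame of jar above 0.08 m and height (world z) of scoop below 0.006 m and angle between scoop's own z axis and vertical below 0.08 rad and linear speed of scoop below 0.02 m/s); the robot touches nothing.
It fails at once if the jar is shifted by more than 40 mm (distance of jar from where it was at the start of the episode above 0.04 m).
It fails at once if a foot falls outside the jar: it lies low, away from the jar's axis and from the scoop ((height (world z) of foot0 below 0.035 m and horizontal distance between foot0 and jar above 0.04 m and distance between foot0 and scoop above 0.1 m) or (height (world z) of foot1 below 0.035 m and horizontal distance between foot1 and jar above 0.04 m and distance between foot1 and scoop above 0.1 m) or (height (world z) of foot2 below 0.035 m and horizontal distance between foot2 and jar above 0.04 m and distance between foot2 and scoop above 0.1 m) or (height (world z) of foot3 below 0.035 m and horizontal distance between foot3 and jar above 0.04 m and distance between foot3 and scoop above 0.1 m) or (height (world z) of foot4 below 0.035 m and horizontal distance between foot4 and jar above 0.04 m and distance between foot4 and scoop above 0.1 m)).
It fails at once if a bystander is moved by more than 30 mm (distance of any of glue_tub, puzzle_box, wood_block, brush, spatula, sanding_pad from where it was at the start of the episode above 0.03 m).
It also fails if it takes over 69 s, if anything falls off the work surface, if the arm or the gripper's body presses on something with over 40 N, if the wrist force passes 120 N, or if a joint passes its speed limit or range.

## Working session

There is one attempt and no reset: what is moved stays moved. The work goes in short steps, each a Python script; the robot and the scene stay as the last script left them, time stands still between calls to the robot, and variables do not carry over. Pictures are saved under pics/ and viewed, about 8 in all and at most 12, crops included, and the job is handed in when it is done.

```bash
mkdir -p pics; ls
cat > h.py <<'E'
import numpy as np, cv2
from scipy.spatial.transform import Rotation as Rn
from cell import bot
def snap(n,f=None):
    s=bot.snapshot(n)
    if f: cv2.imwrite('pics/'+f,s['color'])
    return s
def ray(s,u,v):
    K=np.array([[s['fx'],0,s['cx']],[0,s['fy'],s['cy']],[0,0,1.]])
    p=cv2.undistortPoints(np.array([[[u,v]]],float),K,np.array([s['k1'],0,0,0.]),None,None,None).ravel() if 0 else None
    d=np.array([(u-s['cx'])/s['fx'],(v-s['cy'])/s['fy']]);x=d.copy()
    for _ in range(30): x=d/(1+s['k1']*(x@x))
    R=np.array(s['R']);t=np.array(s['t'])
    return -R.T@t, R.T@np.array([x[0],x[1],1])
def onz(s,u,v,z):
    o,d=ray(s,u,v); return (o+d*(z-o[2])/d[2])
def proj(s,X):
    c=np.array(s['R'])@np.array(X)+np.array(s['t']); x=c[:2]/c[2]; x=x*(1+s['k1']*(x@x))
    return np.array([s['fx']*x[0]+s['cx'],s['fy']*x[1]+s['cy']])
E
python3 - <<'E'
from h import *
a=snap('scene','s0.png');b=snap('top','t0.png')
for s in(a,b): print(s['fx'],s['k1'],-np.array(s['R']).T@np.array(s['t']))
cv2.imwrite('pics/s0b.png',cv2.resize(a['color'],(800,600),interpolation=2));cv2.imwrite('pics/t0b.png',cv2.resize(b['color'],(800,600),interpolation=2))
E
```

```text
pics
378.4611999392734 0.018058424761876173 [ 1.34066366 -0.17433514  0.76522079]
386.9569312946241 0.02554508040896638 [0.28209886 0.05190088 1.38808781]
```

View pics/s0b.png

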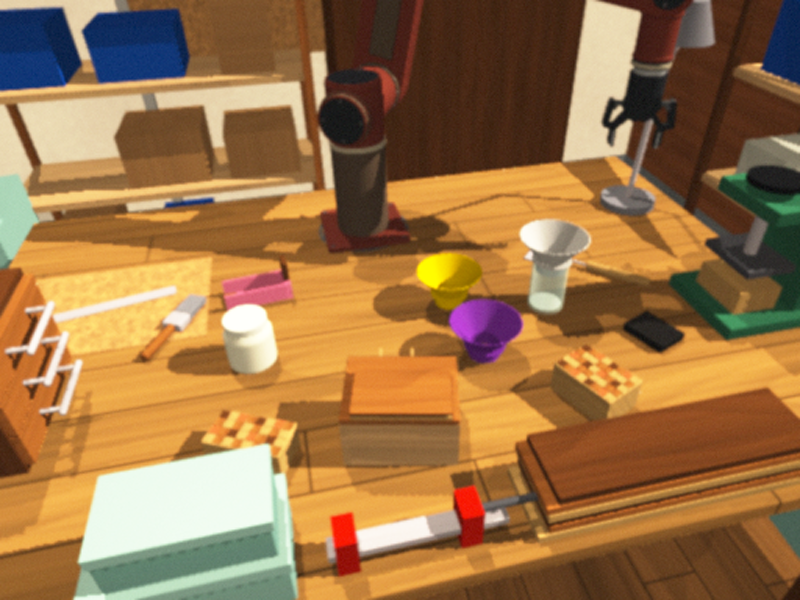

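View pics/t0b.png

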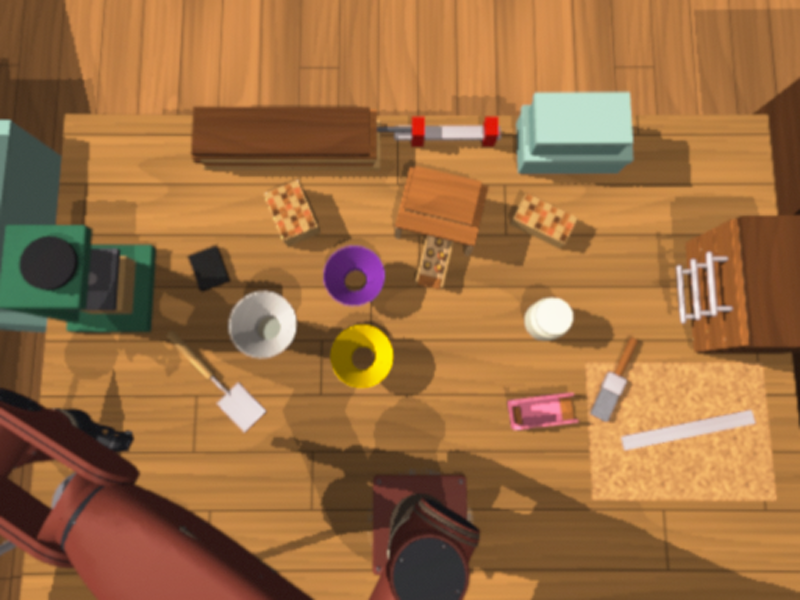

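Shown in 800x600 pixels:
- **Rack:** in the top view at about (442,205).
- **Scoop:** the wooden front, with the feet in it, sticks out at about (434,262).
- **Scoop look-alike:** pink, at (542,411).
- **Funnels:** aluminium at (262,324), purple at (354,275), yellow at (361,356). Only the aluminium one fits, because it sits on a glass jar, as the scene view at (548,270) shows.

I'll confirm these in one enlarged crop.

Run:
```python
from h import *
b=cv2.imread('pics/t0.png')
# base plane scale
A=cv2.resize(b[95:205,235:335],(600,660),interpolation=2)[:600]
A=cv2.resize(b[95:195,235:335],(500,500),interpolation=2)
B=cv2.resize(b[165:245,130:190],(300,400),interpolation=2)
o=np.zeros((500,800,3),np.uint8);o[:,:500]=A;o[:400,500:]=B
cv2.imwrite('pics/crop.png',o)
```

```text
(no output)
```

View pics/crop.png

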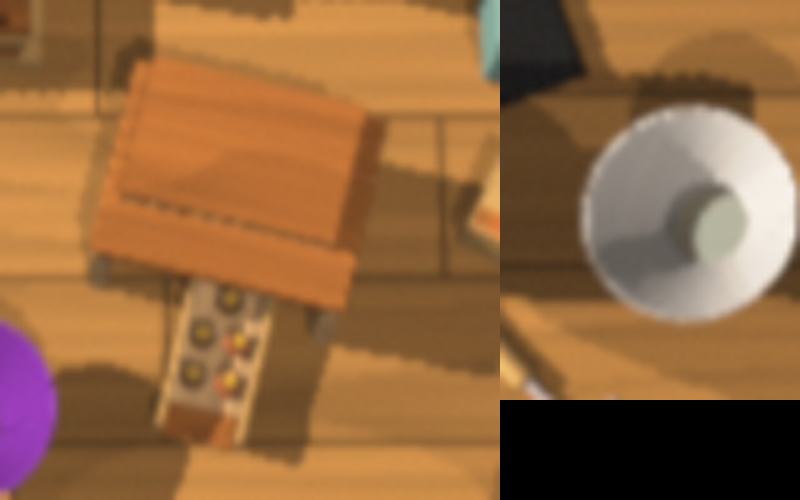

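The crop confirms the wooden scoop holding five brass-insert feet: wall lines run from (188,285) to (157,425) and from (272,305) to (244,445) in the crop. It also confirms the grey aluminium funnel. Next I turn these into positions.

Run:
```python
from h import *
b=snap('top'); a=snap('scene')
P=lambda x,y,z: onz(b,235+x/5-.5,95+y/5-.5,z)
for n,p in dict(LB=(157,425),LT=(188,285),RB=(244,445),RT=(272,305)).items(): print(n,P(*p,.038).round(4),P(*p,0.0).round(4))
for n,p in dict(fl=(95,250),fr=(345,308),).items(): print(n,P(*p,.104).round(4))
# funnel rim
hsv=cv2.cvtColor(b['color'],cv2.COLOR_BGR2HSV); m=((hsv[...,1]<75)&(hsv[...,2]>70)).astype(np.uint8)
m2=np.zeros_like(m); m2[178:238,140:196]=m[178:238,140:196]
c=max(cv2.findContours(m2,0,cv2.CHAIN_APPROX_NONE)[0],key=cv2.contourArea); c=cv2.convexHull(c)
print(cv2.fitEllipse(c))
w=np.array([onz(b,*q[0],.166)[:2] for q in c]); (x,y),r=cv2.minEnclosingCircle(w.astype(np.float32)); print('funnel rim',x,y,r)
A=np.c_[2*w,np.ones(len(w))];s=np.linalg.lstsq(A,(w**2).sum(1),rcond=None)[0];print(s[:2],np.sqrt(s[2]+s[:2]@s[:2]))
# scene view
hs=cv2.cvtColor(a['color'],cv2.COLOR_BGR2HSV)
print('proj funnel in scene x1.5625',proj(a,[s[0],s[1],.166])*1.5625, proj(a,[s[0],s[1],0])*1.5625)
# spout/jar floor in top: crop(722,225)
print('jar inner',onz(b,130+222/5-.5,165+225/5-.5,.088),onz(b,130+222/5-.5,165+225/5-.5,.006))
for n,q in dict(purple=(354,275),yellow=(361,356),tub=(549,317),block=(290,210),pad=(209,268),spatula=(241,407),block2=(546,218)).items(): print(n,onz(b,q[0]/1.5625,q[1]/1.5625,.05).round(3))
```

```text
LB [0.5313 0.0075 0.038 ] [0.5383 0.0062 0.    ]
LT [ 0.6334 -0.0153  0.038 ] [ 0.6433 -0.0172  0.    ]
RB [ 0.5169 -0.0541  0.038 ] [ 0.5235 -0.0571  0.    ]
RT [ 0.6187 -0.0754  0.038 ] [ 0.6282 -0.079   0.    ]
fl [0.6408 0.0514 0.104 ]
fr [ 0.6001 -0.1189  0.104 ]
((167.68955993652344, 207.17469787597656), (42.669376373291016, 44.27712631225586), 71.05512237548828)
funnel rim 0.4185537099838257 0.3226199448108673 0.07038754224777222
[0.41911306 0.32311031] 0.06883914502812748
proj funnel in scene x1.5625 [554.92939128 235.40892887] [544.77093315 302.77414864]
jar inner [0.41938637 0.31942618 0.088     ] [0.42804546 0.33629972 0.006     ]
purple [0.542 0.146 0.05 ]
yellow [0.36  0.129 0.05 ]
tub [ 0.446 -0.289  0.05 ]
block [0.693 0.294 0.05 ]
pad [0.557 0.472 0.05 ]
spatula [0.25  0.388 0.05 ]
block2 [ 0.674 -0.291  0.05 ]
```

```bash
cat >> h.py <<'E'
YAW=-0.22
def ori(yaw,tilt=0):  # tool down, jaws along scoop y for yaw; tilt: scoop front-down pitch about its y (front = -x)
    return (Rn.from_euler('z',yaw)*Rn.from_euler('y',-tilt))*Rn.from_euler('x',np.pi)
JX=Rn.from_euler('z',np.pi/2) # post-mult: jaws along scoop x
E
python3 - <<'E'
from h import *
ex=np.array([np.cos(YAW),np.sin(YAW),0]); lip=np.array([.528,-.0243,0])
for k in(0,np.pi):
    r=(ori(YAW)*Rn.from_euler('z',k)).as_rotvec()
    for d in(0,.155): print(k,d,bot.solve_ik(lip+ex*(.035-d)+[0,0,.016],r))
lm=np.array([.419,.322,.185])
for pour in (-.3,0,.2,.4,.64):
  for k in(0,1,2,3):
    res=[]
    for t in(0,.5,1.0):
        S=Rn.from_euler('z',pour)*Rn.from_euler('y',-t)
        g=lm+S.apply([.134,0,.054])
        R=S*Rn.from_euler('x',np.pi)*Rn.from_euler('z',k*np.pi/2)
        q=bot.solve_ik(g+R.apply([0,0,.011]),R.as_rotvec()); res.append(None if q is None else np.round(q,2).tolist())
    print(pour,k,res)
print(bot.get_state()['time'])
E
```

```text
0 0 [-1.96803443e-01  3.43629571e-01  1.83723359e+00 -4.44089210e-16
  9.60729497e-01  1.59399288e+00]
0 0.155 [-1.87881449e-01  1.49054866e-02  2.22480258e+00 -4.44089210e-16
  9.01884586e-01  1.60291488e+00]
3.141592653589793 0 [-1.96803443e-01  3.43629571e-01  1.83723359e+00 -4.44089210e-16
  9.60729497e-01 -1.54759977e+00]
3.141592653589793 0.155 [-1.87881449e-01  1.49054866e-02  2.22480258e+00 -4.44089210e-16
  9.01884586e-01 -1.53867778e+00]
-0.3 0 [[0.35, 0.21, 1.56, 0.0, 1.37, 2.22], [0.59, -0.1, 1.84, -0.43, 1.1, 2.6], None]
-0.3 1 [[0.35, 0.21, 1.56, -0.0, 1.37, -2.49], [0.59, -0.1, 1.84, -0.43, 1.1, -2.11], [0.94, -0.18, 2.07, -1.08, 1.13, -1.47]]
-0.3 2 [[0.35, 0.21, 1.56, -0.0, 1.37, -0.92], [0.59, -0.1, 1.84, -0.43, 1.1, -0.54], [0.94, -0.18, 2.07, -1.08, 1.13, 0.1]]
-0.3 3 [[0.35, 0.21, 1.56, -0.0, 1.37, 0.65], [0.59, -0.1, 1.84, -0.43, 1.1, 1.03], [0.94, -0.18, 2.07, -1.08, 1.13, 1.67]]
0 0 [[0.4, 0.26, 1.5, -0.0, 1.38, 1.97], [0.57, -0.13, 1.88, -0.31, 0.99, 2.26], None]
0 1 [None, [0.57, -0.13, 1.88, -0.31, 0.99, -2.46], [0.84, -0.38, 2.22, -1.04, 0.82, -1.74]]
0 2 
[... 830 characters left out ...]
 0.43, -2.67]]
0.4 2 [[0.48, 0.31, 1.44, -0.0, 1.39, -1.49], [0.52, -0.16, 1.9, -0.07, 0.9, -1.42], [0.59, -0.61, 2.36, -0.4, 0.43, -1.1]]
0.4 3 [[0.48, 0.31, 1.44, -0.0, 1.39, 0.08], [0.52, -0.16, 1.9, -0.07, 0.9, 0.15], [0.59, -0.61, 2.36, -0.4, 0.43, 0.47]]
0.64 0 [[0.53, 0.32, 1.43, -0.0, 1.39, 1.46], [0.49, -0.17, 1.91, 0.09, 0.91, 1.38], [0.39, -0.66, 2.39, 0.47, 0.47, 1.01]]
0.64 1 [None, None, [0.39, -0.66, 2.39, 0.47, 0.47, 2.58]]
0.64 2 [[0.53, 0.32, 1.43, -0.0, 1.39, -1.68], [0.49, -0.17, 1.91, 0.09, 0.91, -1.76], [0.39, -0.66, 2.39, 0.47, 0.47, -2.13]]
0.64 3 [[0.53, 0.32, 1.43, 0.0, 1.39, -0.11], [0.49, -0.17, 1.91, 0.09, 0.91, -0.19], [0.39, -0.66, 2.39, 0.47, 0.47, -0.56]]
0.2
```

Run:
```python
from h import *
ex=np.array([np.cos(YAW),np.sin(YAW),0]); lip=np.array([.528,-.0243,0])
R=ori(YAW).as_rotvec(); g=lip+ex*.035
bot.reach(g+[0,0,.28],R)
bot.line_to(g+[0,0,.07],velocity=.2)
s=snap('top'); cv2.imwrite('pics/g.png',cv2.resize(s['color'][95:195,235:335],(600,600),interpolation=2))
bot.line_to(g+[0,0,.016],velocity=.06)
print(bot.get_state()['ft_force'])
bot.set_gripper(.03,40)
st=bot.get_state();print(st['width'],st['ft_force'],st['tcp_pos'],st['time'])
```

```text
[ 0.39480166 -0.01504918 -0.53757012]
0.06173973307957101 [-1.48545062  0.27241405  4.87739619] [ 0.56275205 -0.03209731  0.01678026] 5.35
```

View pics/g.png

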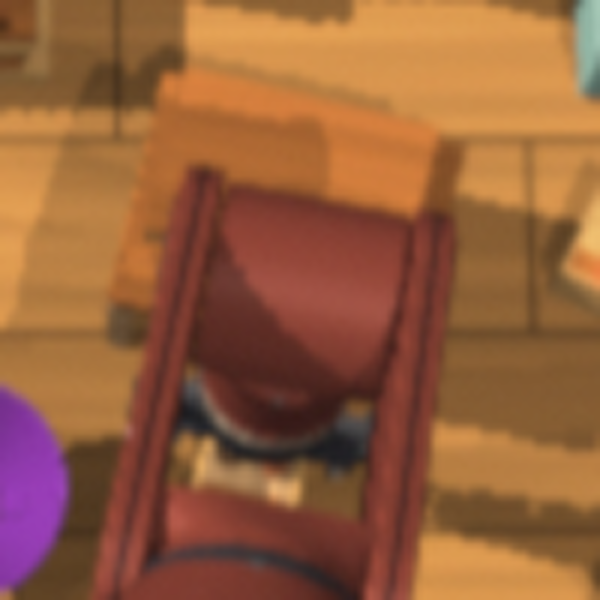

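The picture shows the jaws straddling the scoop front, around (240,470). The width has settled at 62 mm, so the scoop is gripped. Now I pull it out.

Run:
```python
from h import *
ex=np.array([np.cos(YAW),np.sin(YAW),0]); p=np.array(bot.get_state()['tcp_pos'])
p1=p-ex*.11; p2=p1-ex*.05+[0,-.02,0]
bot.line_to(p1,velocity=.06); st=bot.get_state();print(st['width'],st['ft_force'])
bot.line_to(p2,velocity=.06); bot.dwell(.2)
st=bot.get_state();print(st['width'],st['ft_force'],st['tcp_pos'])
bot.set_gripper(.085)
bot.dwell(.1)
p2=np.array(bot.get_state()['tcp_pos'])
bot.line_to(p2+[0,0,.17],velocity=.2)
bot.movej([-1.0,0.1,1.5,0,1.4,1.6]); 
s=snap('top','t1.png');a=snap('scene','s1.png')
x,y=map(int,proj(s,[.46,-.04,.03]))
cv2.imwrite('pics/v1.png',cv2.resize(s['color'][y-50:y+50,x-60:x+60],(720,600),interpolation=2));print(x-60,y-50)
x,y=map(int,proj(a,[.46,-.04,.03]))
cv2.imwrite('pics/v2.png',cv2.resize(a['color'][y-45:y+45,x-60:x+60],(800,600),interpolation=2));print(x-60,y-45)
print(bot.get_state()['time'],bot.get_state()['tcp_pos'])
```

```text
0.0611998660855823 [ 2.91631171 -1.12277099  6.28401413]
0.06143755731814951 [0.64181497 0.0505463  8.45968613] [ 0.40519326 -0.01725683  0.01674758]
219 149
183 166
11.8583 [ 0.40887125 -0.48906621  0.32943339]
```

View pics/v1.png

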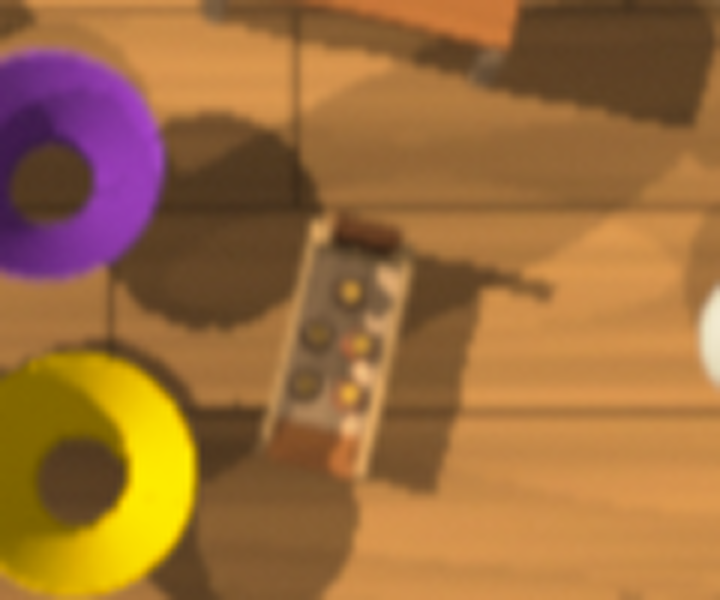

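View pics/v2.png

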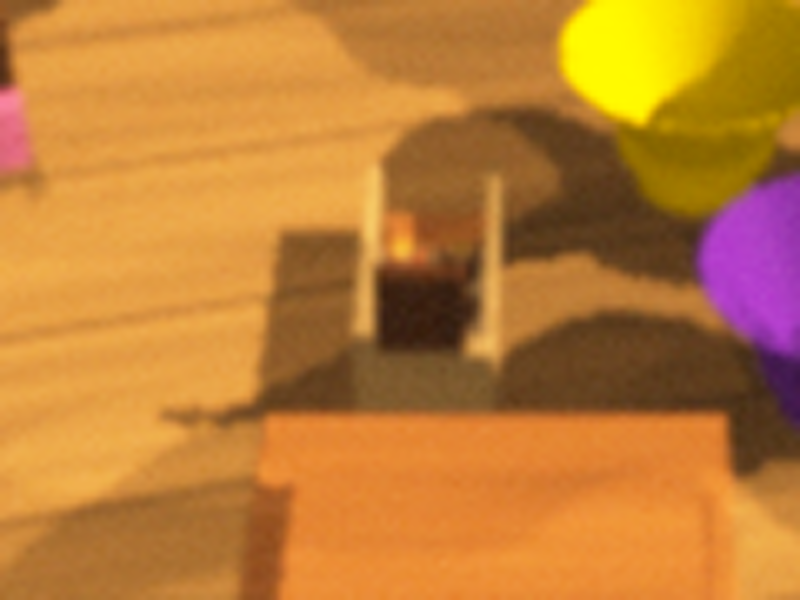

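The pictures show the scoop fully out, flat, with all five feet in it. In the top crop its walls run from (318,222) to (268,445) and from (409,260) to (363,475), with the dark fin at about (368,232). The scene crop shows the fin at (425,305), clear of the rack roof. Now I compute the pose.

Run:
```python
from h import *
s=snap('top');a=snap('scene')
P=lambda x,y,z: onz(s,219+x/6-.5,149+y/6-.5,z)[:2]
LB,LT,RB,RT=P(265,445,.038),P(313,215,.038),P(363,478,.038),P(411,258,.038)
print(LB,LT,RB,RT,np.linalg.norm(LB-LT),np.linalg.norm(LB-RB))
d=(LT-LB)+(RT-RB);print('yaw',np.arctan2(d[1],d[0]), np.arctan2(-(LT-RT)[0],(LT-RT)[1]))
print('center',(LB+LT+RB+RT)/4)
# dark fin mask
for n,im,o in(('top',s,(219,149)),('scene',a,None)):
    h=cv2.cvtColor(im['color'],cv2.COLOR_BGR2GRAY).astype(int)
    x,y=map(int,proj(im,[.515,-.045,.062])); sub=im['color'][y-14:y+14,x-14:x+14]
    m=(sub.max(2)<80).astype(np.uint8);n_,l,stt,c=cv2.connectedComponentsWithStats(m)
    for i in range(1,n_):
        if stt[i,4]>15: print(n,stt[i],c[i]+[x-14,y-14])
print('from tcp', np.array([.4052,-.01726])+.099*np.array([np.cos(YAW),np.sin(YAW)]))
for t in (s,a): print('fin proj',proj(t,[.5,-.038,.062]))
```

```text
[0.37838125 0.01952738] [ 0.51391999 -0.00932666] [ 0.35925581 -0.03720478] [ 0.48824446 -0.06681534] 0.1385759842067018 0.05986919624395324
yaw -0.21751852573953875 -0.42003856698120473
center [ 0.43495038 -0.02345485]
top [ 0  7  4  9 24] [267.95833333 179.70833333]
top [ 8 20  9  4 18] [278.88888889 189.61111111]
scene [  9   8  14  11 131] [245.91603053 212.59541985]
from tcp [ 0.50181385 -0.03886473]
fin proj [279.25314227 187.11294656]
fin proj [246.38529014 211.31395476]
```

```bash
cat >> h.py <<'E'
def tcp(lip,yaw,t):  # TCP pose holding scoop by fin, jaws along scoop x
    S=Rn.from_euler('z',yaw)*Rn.from_euler('y',-t); R=S*Rn.from_euler('x',np.pi)*Rn.from_euler('z',3*np.pi/2)
    return np.array(lip)+S.apply([.134,0,.054])+R.apply([0,0,.010]), R.as_rotvec()
E
python3 - <<'E'
from h import *
y0=-.218; ex=np.array([np.cos(y0),np.sin(y0),0]); lip0=np.array([.4995,-.038,.008])-.134*ex
p,R=tcp(lip0,y0,0); print(p)
bot.set_gripper(.045,90)
bot.reach(p+[0,0,.2],R); bot.line_to(p+[0,0,.06],velocity=.2); bot.line_to(p,velocity=.06)
print(bot.get_state()['ft_force'])
bot.set_gripper(.0,90); st=bot.get_state(); print(st['width'],st['ft_force'])
bot.line_to(p+[0,0,.06],velocity=.08);bot.dwell(.2); st=bot.get_state(); print(st['width'],st['ft_force'],st['tcp_pos'])
bot.line_to(p+[0,0,.21],velocity=.15)
a=snap('scene','s2.png'); x,y=map(int,proj(a,p+[-.06,0,.2]))
cv2.imwrite('pics/v3.png',cv2.resize(a['color'][y-50:y+50,x-60:x+60],(720,600),interpolation=2)); print(x-60,y-50,bot.get_state()['time'])
E
```

```text
[ 0.4995 -0.038   0.052 ]
[ 0.28132117 -0.53220523 -0.36192033]
0.010773149352684815 [-2.02375129  0.50432092  5.18868472]
0.011057455399702078 [ 0.81539749 -0.2598998  -3.4898591 ] [ 0.49903658 -0.0378888   0.11132148]
179 94 18.8417
```

View pics/v3.png

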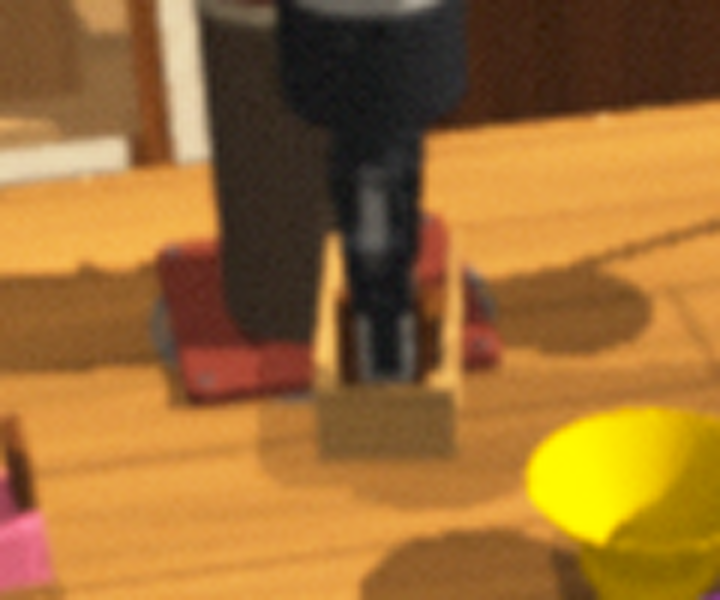

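The picture shows the scoop lifted level, held centrally by its fin at (385,340). The width is 11 mm and the load 3.5 N. Next I carry it over and pour.

Run:
```python
from h import *
F=np.array([.419,.322,0]); yw=.1; ex=np.array([np.cos(yw),np.sin(yw),0])
L0=F+.03*ex+[0,0,.215]; L1=F+.025*ex+[0,0,.186]
ts=[.2,.4,.55,.7,.85,1.0]
for t in ts: assert bot.solve_ik(*tcp(L1,yw,t)) is not None
p,R=tcp(L0,yw,0); bot.line_to(p,R,velocity=.13); bot.dwell(.2)
for t in ts:
    p,R=tcp(L1,yw,t); bot.line_to(p,R,velocity=.05)
    if t==.4: bot.dwell(.3)
bot.dwell(1.5)
st=bot.get_state();print(st['width'],st['ft_force'],st['tcp_pos'],st['time'])
s=snap('top');a=snap('scene')
x,y=map(int,proj(s,F+[0,0,.17]));A=cv2.resize(s['color'][y-40:y+40,x-30:x+50],(400,400),interpolation=2)
x,y=map(int,proj(a,F+[0,0,.17]));B=cv2.resize(a['color'][y-50:y+50,x-50:x+50],(400,400),interpolation=2)
cv2.imwrite('pics/v4.png',np.hstack([A,B]))
```

```text
0.010699712278400818 [ 0.32375877  0.72289251 -2.81260162] [0.47905418 0.32803808 0.32249544] 27.4583
```

View pics/v4.png

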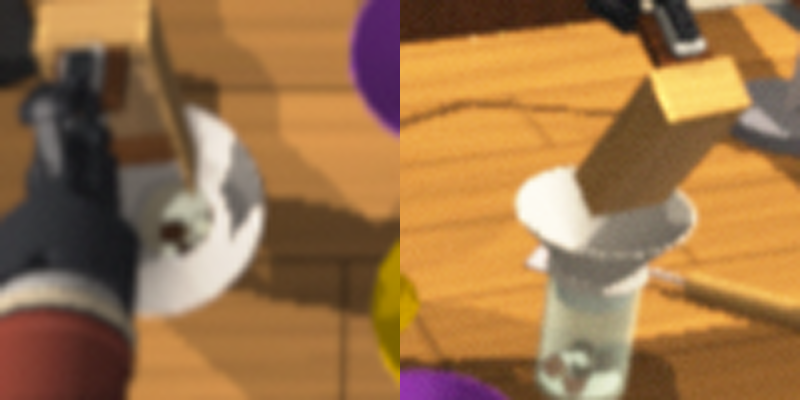

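The picture shows feet lying at the bottom of the jar, in the scene crop at (565,370). The funnel is still seated and the visible part of the scoop floor is empty. The load fell by 0.68 N, against about 0.5 N for five feet. Now I return the scoop and set it down.

Run:
```python
from h import *
F=np.array([.419,.322,0]); yw=.1; ex=np.array([np.cos(yw),np.sin(yw),0])
L1=F+.025*ex+[0,0,.215]
p,R=tcp(L1,yw,1.0); bot.line_to(p,R,velocity=.1)
p,R=tcp(L1+[0,0,.015],yw,0.5); bot.line_to(p,R,velocity=.1)
p,R=tcp(L1+[0,0,.02],yw,0); bot.line_to(p,R,velocity=.1)
y0=-.218; e0=np.array([np.cos(y0),np.sin(y0),0]); lip0=np.array([.4995,-.038,.008])-.134*e0
p,R=tcp(lip0,y0,0)
bot.line_to(p+[0,0,.2],R,velocity=.15)
bot.line_to(p+[0,0,.02],velocity=.15); print(bot.get_state()['ft_force'])
z=.02
while z>-.002:
    z-=.003; bot.line_to(p+[0,0,z],velocity=.03); f=bot.get_state()['ft_force'][2]; print(round(z,3),round(f,2))
    if f>1: break
bot.dwell(.2); bot.set_gripper(.045); bot.dwell(.2)
bot.line_to(p+[0,0,.2],velocity=.15)
bot.movej([-1.0,0.1,1.5,0,1.4,0.2]); bot.dwell(.5)
s=snap('top','t3.png');a=snap('scene','s3.png')
x,y=map(int,proj(s,F+[0,0,.17]));A=cv2.resize(s['color'][y-25:y+25,x-25:x+25],(400,400),interpolation=2)
x,y=map(int,proj(a,F+[0,0,.1]));B=cv2.resize(a['color'][y-35:y+35,x-35:x+35],(400,400),interpolation=2)
cv2.imwrite('pics/v5.png',np.hstack([A,B]))
cv2.imwrite('pics/v6.png',np.vstack([cv2.resize(s['color'][100:330],(600,270),interpolation=2),cv2.resize(a['color'][120:300],(600,270),interpolation=2)]))
print(bot.get_state()['time'],bot.get_state()['tcp_pos'])
```

```text
[-0.1651667  -0.46125601 -2.29207735]
0.017 -3.35
0.014 -2.16
0.011 -3.34
0.008 -2.38
0.005 -2.82
0.002 -2.45
-0.001 9.36
40.1667 [ 0.40817069 -0.49016425  0.32961841]
```

View pics/v5.png

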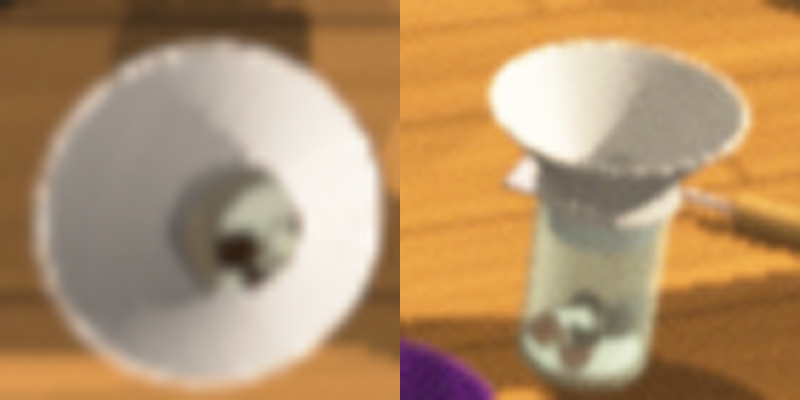

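View pics/v6.png

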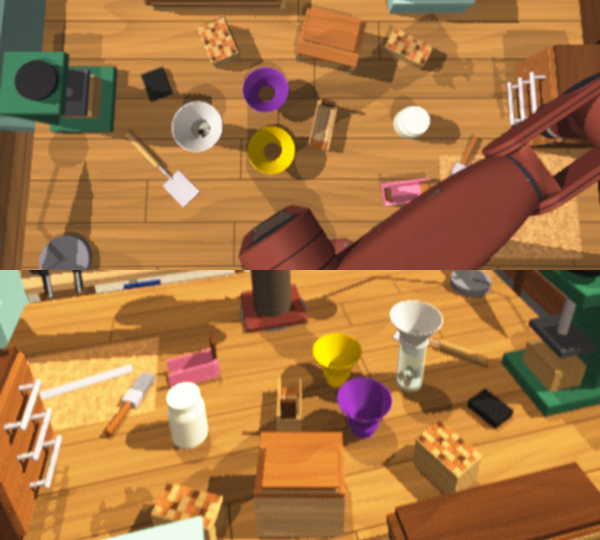

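The jar stands upright with the funnel seated, and feet lie at its bottom. The scoop is back on the bench at (322,122) in the top view, with nothing visibly spilled. One enlarged look will confirm that the scoop is empty and flat.

Run:
```python
from h import *
s=cv2.imread('pics/t3.png'); a=cv2.imread('pics/s3.png')
A=cv2.resize(s[165:245,235:315],(400,400),interpolation=2);B=cv2.resize(a[175:255,205:285],(400,400),interpolation=2)
cv2.imwrite('pics/v7.png',np.hstack([A,B]))
```

```text
(no output)
```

View pics/v7.png

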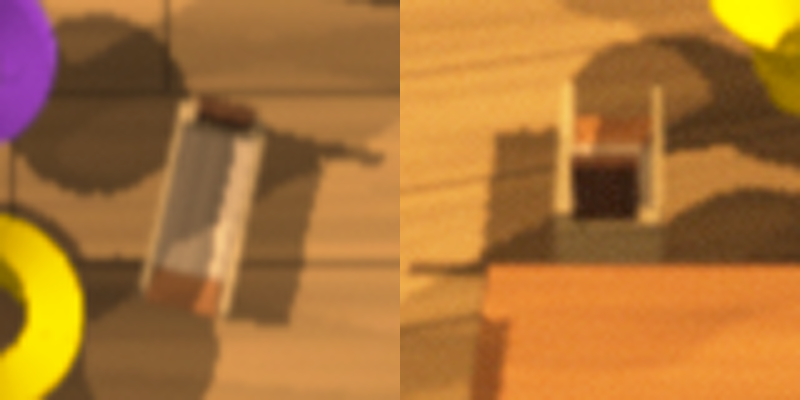

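The scoop is empty, in the top crop at (200,210), and looks flat.

```bash
python3 -c "
from cell import bot
print(bot.finish_job())"
```

```text
the job is handed in; nothing more can be done
None
```

I handed the job in; the last look was at about 40 s of the 69 s limit. I pulled the scoop out from under the rack by its sides and released it flat on the bench. I then took it by the fin, tipped it to 1.0 rad over the aluminium funnel, and set it back down flat where I had picked it up.

**Last checks:**
- **Scoop:** it is empty and looks flat on the bench.
- **Jar and funnel:** the jar is upright and the funnel still sits on it.
- **Feet:** feet lie at the bottom of the jar, and none are visible on the bench or stuck in the funnel. I could not count all five through the glass. That all five are in the jar rests on the empty scoop and on a load drop of about 0.7 N; five feet should weigh about 0.5 N, but the force readings were noisy.
- **Other things:** everything looks to be in its starting place. That was by eye, not measured, and the arm partly hid the brush in the last top view.

One thing was off: the scoop touched the bench with about 12 N on the final lowering step, well under the force limits.

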